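# Take a napkin ring off its holder and lay it at the place setting

### The arm

A 6-joint arm with a two-finger parallel gripper is mounted at the origin on the work surface. World frame = base frame: x ahead of the robot, y to its left, z up, the work surface at z = 0. Lengths are in m, angles in rad, forces in N, time in s.
With the tool pointing down it reaches from about 0.325 to 0.775 m from the base axis. Payload 5.5 kg.
Tool frame: the origin (TCP) lies between the finger pads; the fingertips stand 8 mm ahead of it and the grasp point (between the pads) lies 11 mm behind it (tcp_to_tips is the distance from the TCP to the fingertips, in m); z points along the fingers, y is the direction in which the jaws open and shut (so a half turn about z gives the same grasp; the last joint's range is limited). The gripper opens to 88 mm and grips with 3 to 60 N. Pads are 20 mm wide; open, the fingers measure 115 mm over their backs; the gripper's body (75 mm by 178 mm) begins 61 mm behind the grasp point.
Start: joints at [1.107, 0.091, 1.231, -0, 1.82, -0.057], TCP at [0.237, 0.551, 0.231] pointing down, gripper open.
Joint ranges: [-2.87, 2.87], [-0.86, 2.18], [0.17, 2.46], [-1.51, 4.65], [0.06, 2.69], [-2.65, 2.65]. Speed limits (rad/s): [2.57, 2.57, 3.01, 3.14, 3.14, 3.14].

### API

Orientations are given as a unit quaternion [w, x, y, z].
In Python, from bench import * gives the robot as it stands. Calls block until the motion is done:
- move_to(position, orientation): joint-space move of the TCP to a pose.
- move_l(position, speed=0.15, orientation=None): straight line of the TCP; orientation=None keeps the orientation; speed is the mean speed in m/s.
- movej(angles): joint-space move.
- gripper_open() and close(): open the fingers fully, or close them until they stop; the grip force is fixed at half the most.
- hold(seconds).
- inverse_kinematics(position, orientation): joint angles nearest the present ones, or None.
- state(): the state.
- get_image(name): name is "side" or "top"; returns a dict with "frame" (420x560x3 uint8, blue, green, red), "depth" (420x560 float32, m along the optical axis (not along the pixel's ray), 0 where there is no reading), "camera_matrix" (3x3 intrinsics, pixels), "k1" (the pictures are not rectified: a ray, as slopes to the right and down, at radius r is drawn at 1 + k1 r^2 times it, then the intrinsics apply), "view" (4x4, takes a point from world to camera coordinates). Camera axes: x right, y up, looking along -z (the intrinsics and any distortion apply to the point x, -y, -z); pixel columns grow to the right and rows downward; lengths in m; the calibration is good to about 2 mm. A picture is of the moment at which its call begins.
A pose or a line that the arm cannot do raises IKError and nothing moves.
- job_done(): hands the job in, once; it reports no verdict.
The state is a dict: "time": time; "joint_pos": joint angles; "dq": joint speeds; "joint_torque": joint torques, N m; "ee_pos": TCP position; "ee_rot": TCP orientation; "ft_force": force on the tool from outside, world axes, zero at the start; "moment": the same for the moment, N m; "finger_gap": finger opening in m.
Only numpy, scipy, OpenCV 4.12 (cv2) and the standard library are available. Lean on these libraries where they do the work, as an engineer would, in place of code of your own. Each camera call takes 0.05 s, during which the arm holds its last target.

### The job

Slide the square wooden napkin ring off the free end of its holder's bent bar, easing it round the bend without straining the bar, then set it down gently, the same way up, flat in the middle of the white plate, and let go. Do not disturb the other things on the table.

Things in the scene. Friction and masses are not known exactly. Their poses are not given: they have to be found in the camera images.
- ring: The napkin ring on the bar: square dark-wood sleeve, 52 x 52 mm outside, 36 mm long, square through hole 32 x 32 mm, about 60 g. Origin at the hole's centre, halfway along. y axis: along the hole, to the bar's free end; z up. It starts near the post, the hole's ceiling hanging on the bar (centre 2 mm below the bar's axis), askew by up to 2 degrees.
- holder: Wooden holder fixed to the table: foot of radius 55 mm, 22 mm high, and an upright post of radius 14 mm. Origin on the table at the post's axis, z up. The bar leaves the post's head (radius 17 mm, top at 166 mm) along this body's y axis.
- bar_root (a point): Start of the bar on the post's axis, 140 mm above the table. Round rigid bar, 28 mm thick. The first 65 mm run level along the holder's y axis; there it is bent by 6 degrees, and the last 100 mm run straight to the free end. The bend may go left, right, up, down or any way between, is never twice alike, and no reading shows it. A ring centred on the bar has 2 mm of play all round.
- plate: Loose white side plate, 180 mm across, 16 mm high. Origin under its centre, on the table; z up. Its shallow floor in the middle is given by the point plate_in.
- plate_in (a point): Centre of the plate's inner floor, the surface that the ring is set on.
- mug: Bystander: pink mug, 80 mm across, 88 mm high. Origin under its centre.
- glass: Bystander: amber glass cup, 72 mm across, 75 mm high. Origin under its centre.
- dish: Bystander: small green dish, 84 mm across, 22 mm high. Origin under its centre.
- spare_ring: Bystander: a second napkin ring, the same as the first, standing on the table. Origin at its centre, 26 mm above the table.
- pitcher: Bystander: black milk pitcher, 94 mm across, 130 mm high, with a side handle. Origin under its centre.
- sugar: Bystander: glass sugar jar, 64 mm across, 110 mm high. Origin under its centre.
- spoon: Bystander: steel spoon lying on the table, 150 mm long.
There are look-alikes about, which are no part of the job. Leave any turquoise look-alike of the ring alone.

How it is judged:
On the way, in this order (a step that is already met when the one before it is completed fails the run):
1. the held ring is clear of the bar's free end (y of ring in the frame of holder above 0.186 m and contact force between ring and bar below 0.1 N and contact force between ring and bar_end below 0.1 N and contact force between the fingers and ring above 1 N), for 0.1 s.
2. the ring touches down on the plate while still held, not dropped (contact force between ring and plate above 0.1 N and contact force between the fingers and ring above 1 N and horizontal distance between ring and plate below 0.025 m), for 0.05 s.
At the end, for the whole second after the job is handed in: The ring lies at rest and released on the plate, the same side up as on the bar, tilted less than 7 degrees, its centre within 25 mm of the plate's centre (seen from above) (horizontal distance between ring and plate below 0.025 m and z of ring in the frame of plate_in below 0.032 m and angle between ring's own z axis and vertical below 0.12 rad and contact force between ring and plate above 0.05 N and linear speed of ring below 0.02 m/s and contact force between the fingers and ring below 0.05 N); the robot touches nothing.
It fails at once if the bar is strained: more than 16 N between the ring or the gripper and the holder's bar (its root or its bent outer length) (contact force between any of ring, the fingers, the arm and bar above 16 N or contact force between any of ring, the fingers, the arm and bar_end above 16 N).
It fails at once if the ring is pressed or dropped hard on the plate (over 45 N) (contact force between ring and plate above 45 N).
It fails at once if the plate is shoved more than 30 mm (distance of plate from where it was at the start of the episode above 0.03 m).
It fails at once if a bystander is moved more than 20 mm (distance of any of mug, glass, dish, spare_ring, pitcher, sugar, spoon from where it was at the start of the episode above 0.02 m).
It also fails if it takes over 69 s, if anything falls off the work surface, if the arm or the gripper's body presses on something with over 40 N, if the wrist force passes 120 N, or if a joint passes its speed limit or range.

## Working session

There is one attempt and no reset: what is moved stays moved. The work goes in short steps, each a Python script; the robot and the scene stay as the last script left them, time stands still between calls to the robot, and variables do not carry over. Pictures are saved under pics/ and viewed, and the job is handed in when it is done.

```bash
ls; mkdir -p pics; python3 - <<'E'
from bench import *
import cv2, numpy as np
s=state(); print(s)
for n in ("side","top"):
    d=get_image(n); cv2.imwrite(f"pics/{n}0.png",d["frame"]); np.savez(f"{n}0.npz",**{k:d[k] for k in d})
    print(n,d["camera_matrix"],d["k1"],d["view"])
E
```

```text
pics
{'time': 0.0, 'joint_pos': array([ 1.10727829e+00,  9.18541054e-02,  1.23187686e+00, -3.12264854e-05,
        1.81980256e+00, -5.67283827e-02]), 'dq': array([-0.00143967, -0.00188713, -0.00037215,  0.00202217,  0.00065774,
        0.00054025]), 'joint_torque': array([ 1.25361894e-03, -4.46453512e+01, -4.06440139e+01,  6.99938997e-02,
        2.95293401e-02, -1.09252146e-04]), 'ee_pos': array([0.23729774, 0.55077217, 0.22951481]), 'ee_rot': array([-2.34969502e-04,  2.01998996e-01,  9.79385248e-01, -9.41681603e-04]), 'ft_force': array([ 0.14871667, -0.02118461, -0.52152054]), 'moment': array([ 0.01257042, -0.0354672 ,  0.04852819]), 'finger_gap': 0.0877206855522158}
side [[476.65122748   0.         282.14982877]
 [  0.         476.65122748 206.98583258]
 [  0.           0.           1.        ]] -0.016783519230638536 [[ 0.921195   -0.3885999   0.0197457  -0.54909748]
 [ 0.19520612  0.50545261  0.84048333 -0.19973607]
 [-0.33659226 -0.77039456  0.54147749 -0.91357   ]
 [ 0.          0.          0.          1.        ]]
top [[410.18356798   0.         279.29820041]
 [  0.         410.18356798 210.68472678]
 [  0.           0.           1.        ]] -0.0739945600951535 [[-0.00747392 -0.99961999 -0.02653339  0.01382226]
 [ 0.99627523 -0.00972317  0.08568041 -0.59114411]
 [-0.08590584 -0.02579419  0.9959693  -1.00635201]
 [ 0.          0.          0.          1.        ]]
```

View pics/side0.png

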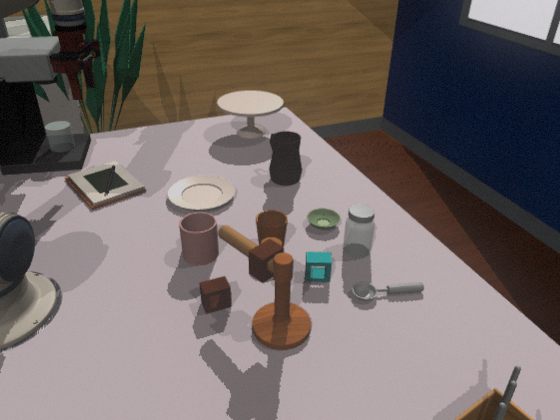

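View pics/top0.png

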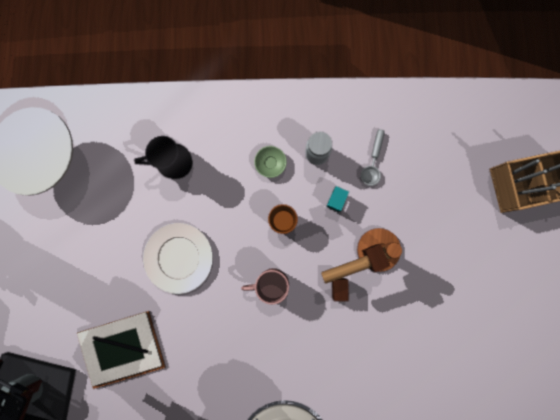

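The top view shows the holder at about (380,250), with the bar running to its free end at (325,277) and the dark ring near the post at (376,257). The spare ring is at (341,290) and the plate at (178,258). The side view shows the same layout, with the bar end at (225,236) and the ring at (266,259). Next I'll zoom in on the bar and measure it.

```bash
cat > h.py <<'E'
import numpy as np, cv2
def load(n): 
    d=np.load(n); return {k:d[k] for k in d.files}
def proj(d,P):
    P=np.atleast_2d(P); V=d["view"]; c=P@V[:3,:3].T+V[:3,3]
    x=c[:,0]/-c[:,2]; y=-c[:,1]/-c[:,2]; f=1+float(d["k1"])*(x*x+y*y); K=d["camera_matrix"]
    return np.c_[K[0,0]*x*f+K[0,2],K[1,1]*y*f+K[1,2]]
def slopes(d,uv):
    uv=np.atleast_2d(np.asarray(uv,float)); K=d["camera_matrix"]
    p=(uv-[K[0,2],K[1,2]])/[K[0,0],K[1,1]]; q=p.copy()
    for _ in range(20): q=p/(1+float(d["k1"])*(q**2).sum(1,keepdims=True))
    return q
def ray(d,uv):
    q=slopes(d,uv); V=d["view"]; R=V[:3,:3]; o=-R.T@V[:3,3]
    dc=np.c_[q[:,0],-q[:,1],-np.ones(len(q))]
    return o,dc@R      # scaled so that t = depth
def onplane(d,uv,z):
    o,r=ray(d,uv); t=(z-o[2])/r[:,2]; return o+r*t[:,None]
def cloud(d,mask):
    v,u=np.nonzero((mask>0)&(d["depth"]>0)); o,r=ray(d,np.c_[u,v]); 
    return o+r*d["depth"][v,u][:,None], np.c_[u,v]
def tri(d1,u1,d2,u2):
    o1,r1=ray(d1,u1); o2,r2=ray(d2,u2); r1=r1[0]/np.linalg.norm(r1);r2=r2[0]/np.linalg.norm(r2)
    A=np.c_[r1,-r2]; t=np.linalg.lstsq(A,o2-o1,rcond=None)[0]
    a=o1+r1*t[0]; b=o2+r2*t[1]; return (a+b)/2,np.linalg.norm(a-b)
E
python3 - <<'E'
from h import *
t=load("top0.npz"); s=load("side0.npz")
a=cv2.resize(t["frame"][220:320,300:420],None,fx=6,fy=6,interpolation=cv2.INTER_CUBIC)
cv2.imwrite("pics/top_z.png",a)
a=cv2.resize(s["frame"][210:350,195:335],None,fx=4.2,fy=4.2,interpolation=cv2.INTER_CUBIC)
cv2.imwrite("pics/side_z.png",a)
for d in (t,s):
    print((d["depth"]>0).mean(), d["depth"].min(), d["depth"].max())
# table height check
m=np.zeros((420,560),np.uint8); m[330:360,240:330]=1
P,_=cloud(t,m); print(P.mean(0),P.std(0))
E
```

```text
0.9960841836734694 0.0 1.947813
0.9959863945578231 0.0 3.5879252
[ 0.25419811 -0.00103833  0.00149549] [0.02172889 0.06561542 0.00191251]
```

View pics/top_z.png

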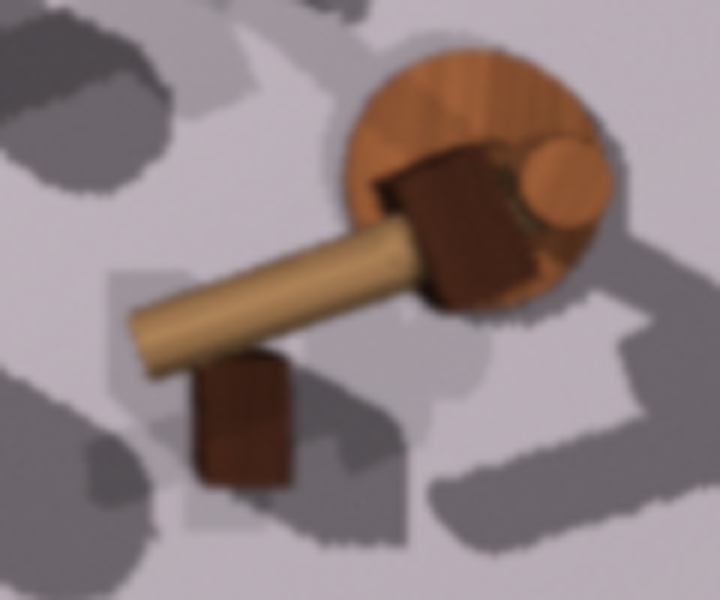

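View pics/side_z.png

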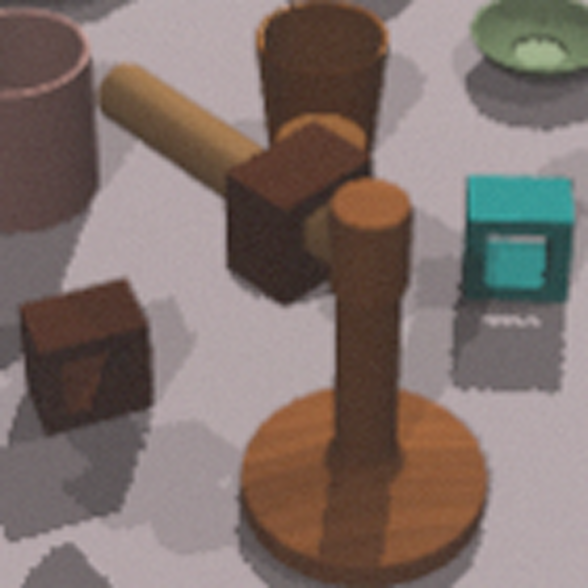

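```bash
cat > meas.py <<'E'
from h import *
import sys
def seg(d,name):
    hsv=cv2.cvtColor(d["frame"],cv2.COLOR_BGR2HSV); return hsv
t=load("top0.npz"); s=load("side0.npz")
for d,n,pts in ((t,"top",[(350,268),(330,275),(394,250),(370,240),(376,258),(341,295),(283,220)]),(s,"side",[(232,242),(245,248),(283,261),(262,322),(262,252),(255,262),(270,230)])):
    h=cv2.cvtColor(d["frame"],cv2.COLOR_BGR2HSV)
    for p in pts: print(n,p,h[p[1],p[0]],cloud(d,np.eye(1)) and 0 if 0 else "", (lambda o_r: (o_r[0]+o_r[1][0]*d["depth"][p[1],p[0]]).round(4))(ray(d,p)))
E
python3 meas.py
```

```text
top (350, 268) [ 15 128 164]  [ 0.4534 -0.1481  0.1491]
top (330, 275) [ 15 130 165]  [ 0.4388 -0.1038  0.1524]
top (394, 250) [ 11 164 140]  [ 0.4918 -0.2409  0.1672]
top (370, 240) [ 11 164 135]  [ 0.5157 -0.218   0.0213]
top (376, 258) [  9 167  64]  [ 0.4751 -0.2021  0.1654]
top (341, 295) [  9 163  64]  [ 0.3837 -0.139   0.0534]
top (283, 220) [ 12 193 124]  [ 5.689e-01 -1.000e-04  5.800e-03]
side (232, 242) [ 14 113  90]  [ 0.4345 -0.1388  0.1437]
side (245, 248) [ 13 108 102]  [ 0.4489 -0.1702  0.1483]
side (283, 261) [ 12 158 152]  [ 0.4883 -0.2506  0.1679]
side (262, 322) [ 10 142 124]  [ 0.4576 -0.2316  0.0179]
side (262, 252) [  8 122  90]  [ 0.4655 -0.2122  0.1653]
side (255, 262) [176  70  58]  [ 0.4517 -0.2144  0.1491]
side (270, 230) [  9 116  75]  [ 0.5529 -0.0306  0.0679]
```

```bash
cat > meas2.py <<'E'
from h import *
from scipy.optimize import least_squares
t=load("top0.npz"); s=load("side0.npz")
def mask(d,lo,hi,box):
    h=cv2.cvtColor(d["frame"],cv2.COLOR_BGR2HSV); m=cv2.inRange(h,np.array(lo),np.array(hi)); k=np.zeros_like(m); x0,y0,x1,y1=box; k[y0:y1,x0:x1]=255
    return m&k
mt=mask(t,(12,90,70),(20,150,255),(315,250,372,290))
ms=mask(s,(10,85,50),(20,150,255),(212,220,252,262))
for n,d,m in(("t",t,mt),("s",s,ms)):
    o=d["frame"].copy(); o[m>0]=(0,255,0); cv2.imwrite(f"pics/m_{n}.png",cv2.resize(o[200:350,200:420],None,fx=3.5,fy=3.5,interpolation=0))
def fitcyl(P):
    c0=P.mean(0); a0=np.linalg.svd(P-c0)[2][0]; a0*=np.sign(a0[1])
    c0=c0-[0,0,.01]
    e1=np.cross(a0,[0,0,1]);e1/=np.linalg.norm(e1);e2=np.cross(e1,a0)
    def f(p):
        c=c0+p[0]*e1+p[1]*e2; a=a0+p[2]*e1+p[3]*e2; a/=np.linalg.norm(a); v=P-c
        return np.linalg.norm(v-np.outer(v@a,a),axis=1)-.014
    r=least_squares(f,[0]*4,loss="soft_l1",f_scale=.002); p=r.x
    c=c0+p[0]*e1+p[1]*e2; a=a0+p[2]*e1+p[3]*e2; return c,a/np.linalg.norm(a),np.sqrt((f(p)**2).mean())
res={}
for n,d,m in(("t",t,mt),("s",s,ms)):
    m=cv2.erode(m,np.ones((3,3)))
    P,uv=cloud(d,m); P=P[P[:,2]>.1]
    c,a,e=fitcyl(P); L=(P-c)@a
    print(n,len(P),"c",c.round(4),"dir",a.round(4),"az",np.degrees(np.arctan2(a[1],a[0])),"el",np.degrees(np.arcsin(a[2])),"rms",e,"range",np.percentile(L,[0,1,99,100]).round(4))
    P2,_=cloud(d,mt if n=="t" else ms); P2=P2[P2[:,2]>.12]; L2=(P2-c)@a; print(" unero end",(c+a*L2.max()).round(4),L2.max(), np.sort(L2)[-10:].round(4))
# post head top: orange disc
mh=mask(t,(8,140,115),(14,190,255),(384,236,405,262)); ms2=mask(s,(8,140,110),(16,190,255),(268,250,298,270))
for n,d,m in(("t",t,mh),("s",s,ms2)):
    P,uv=cloud(d,m); k=P[:,2]>.15; P=P[k]; 
    print("head",n,len(P),P.mean(0).round(4),P.min(0).round(4),P.max(0).round(4))
# foot
m=mask(t,(8,120,60),(16,200,255),(350,225,410,275)); P,uv=cloud(t,m); k=abs(P[:,2]-.022)<.008; P=P[k]
h=cv2.convexHull(uv[k].astype(np.int32)); Q=onplane(t,h[:,0],.022)
def fc(Q,r=.055):
    f=lambda p:np.hypot(Q[:,0]-p[0],Q[:,1]-p[1])-r
    q=least_squares(f,Q[:,:2].mean(0),loss="soft_l1",f_scale=.002); return q.x,np.sqrt((f(q.x)**2).mean())
print("foot t",fc(Q),P[:,2].mean())
m=mask(s,(6,100,50),(18,200,255),(245,295,320,350)); P,uv=cloud(s,m); k=abs(P[:,2]-.020)<.008; P=P[k]
h=cv2.convexHull(uv[k].astype(np.int32)); Q=onplane(s,h[:,0],.022);print("foot s",fc(Q),P[:,2].mean(),k.sum())
E
python3 meas2.py
```

```text
t 406 c [ 0.4495 -0.1397  0.139 ] dir [-0.337  0.94  -0.054] az 109.72397426351176 el -3.0958540144530904 rms 0.0014730218136951526 range [-0.0518 -0.0504  0.0491  0.0501]
 unero end [ 0.4317 -0.0899  0.1361] 0.05293725655190147 [0.0509 0.0511 0.0514 0.0514 0.0516 0.0519 0.0522 0.0524 0.0526 0.0529]
s 365 c [ 0.4498 -0.1351  0.1392] dir [-0.319   0.9471 -0.0354] az 108.61451052787264 el -2.0314694761626506 rms 0.0009879086446804735 range [-0.0438 -0.0405  0.0426  0.0449]
 unero end [ 0.4345 -0.0896  0.1375] 0.04804501829723669 [0.0444 0.0449 0.0451 0.0455 0.0458 0.0459 0.046  0.0464 0.0465 0.048 ]
head t 166 [ 0.4924 -0.2404  0.1674] [ 0.4767 -0.2542  0.1641] [ 0.5069 -0.2255  0.1711]
head s 163 [ 0.4906 -0.2431  0.1675] [ 0.4767 -0.2589  0.1649] [ 0.5053 -0.2266  0.1694]
foot t (array([ 0.49040667, -0.23850624]), np.float64(0.0023959712695571954)) 0.01882757823951687
foot s (array([ 0.48825911, -0.2496516 ]), np.float64(0.001242184054105888)) 0.01880576651637423 1713
```

View pics/m_t.png

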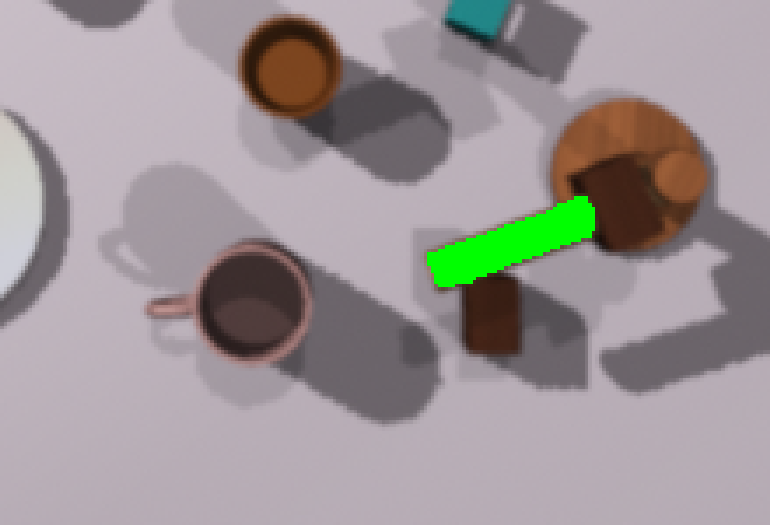

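View pics/m_s.png

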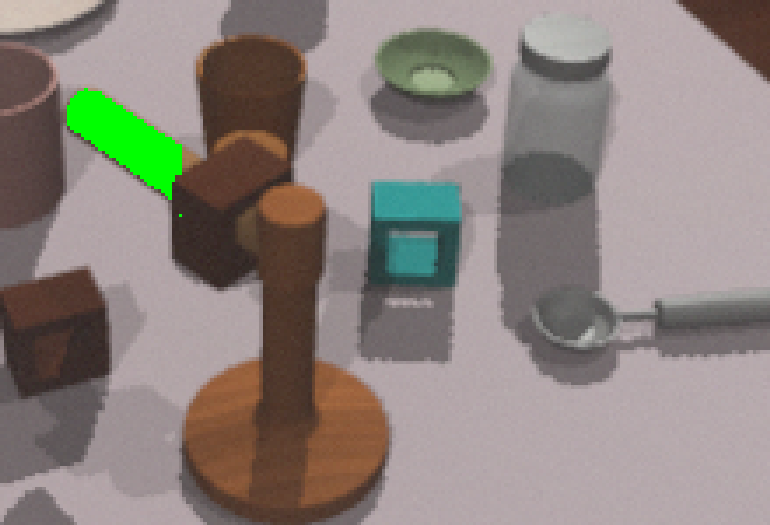

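```bash
cat > meas3.py <<'E'
import io,contextlib
with contextlib.redirect_stdout(io.StringIO()):
    from meas2 import *
def edgeplane(d,m,u0,u1):
    out=[]
    for which in (0,1):
        pts=[]
        for u in range(u0,u1):
            v=np.nonzero(m[:,u])[0]
            if len(v): pts.append((u,v.min()-.5 if which==0 else v.max()+.5))
        o,r=ray(d,pts); r/=np.linalg.norm(r,axis=1)[:,None]
        n=np.linalg.svd(r)[2][2]; res=(r@n)
        k=abs(res)<.002; n=np.linalg.svd(r[k])[2][2]
        out.append(n); 
    a,b=out
    if a@b<0:b=-b
    n=a+b; return o,n/np.linalg.norm(n),np.degrees(np.arccos(min(1,a@b)))
o1,n1,w1=edgeplane(t,mt,330,360); o2,n2,w2=edgeplane(s,ms,224,240)
a=np.cross(n1,n2); a/=np.linalg.norm(a); a*=np.sign(a[1])
A=np.r_[[n1,n2,a]]; c=np.linalg.solve(A,[n1@o1,n2@o2,a@[.45,-.14,.14]])
print("axis pt",c.round(4),"dir",a.round(4),"az",np.degrees(np.arctan2(a[1],a[0])),"el",np.degrees(np.arcsin(a[2])),w1,w2)
# table tilt near holder per camera
for n,d in(("t",t),("s",s)):
    h=cv2.cvtColor(d["frame"],cv2.COLOR_BGR2HSV); m=cv2.inRange(h,(0,0,150),(180,40,255))
    P,_=cloud(d,m); k=(abs(P[:,0]-.46)<.13)&(abs(P[:,1]+.16)<.13)&(abs(P[:,2])<.01); P=P[k]
    q=np.linalg.lstsq(np.c_[P[:,:2]-[.46,-.16],np.ones(len(P))],P[:,2],rcond=None)[0]; print(n,len(P),"tilt deg",np.degrees(q[:2]),"z",q[2])
# ring: top-face points
for n,d,b in(("t",t,(360,240,395,280)),("s",s,(245,235,290,285))):
    h=cv2.cvtColor(d["frame"],cv2.COLOR_BGR2HSV); m=np.zeros((420,560),np.uint8); x0,y0,x1,y1=b; m[y0:y1,x0:x1]=1
    P,uv=cloud(d,m); v=h[uv[:,1],uv[:,0],2]; 
    k=(P[:,2]>.157)&(v<110)&(P[:,2]<.175); Q=P[k]
    hu=cv2.minAreaRect((Q[:,:2]*1000).astype(np.float32)); print("ring",n,len(Q),Q[:,2].mean(),hu)
    q=np.linalg.lstsq(np.c_[Q[:,:2]-Q[:,:2].mean(0),np.ones(len(Q))],Q[:,2],rcond=None)[0]; print("tilt",np.degrees(q[:2]))
# plate
h=cv2.cvtColor(t["frame"],cv2.COLOR_BGR2HSV); 
for n,d,b in(("t",t,(135,215,220,300)),("s",s,(155,170,245,218))):
    m=np.zeros((420,560),np.uint8); x0,y0,x1,y1=b; m[y0:y1,x0:x1]=1
    P,uv=cloud(d,m); k=P[:,2]>.010; Q=P[k]
    ce,r=cv2.minEnclosingCircle((Q[:,:2]*1000).astype(np.float32)); print("plate",n,len(Q),ce,r,Q[:,2].max(),np.median(Q[:,2]))
    kk=np.hypot(P[:,0]-ce[0]/1000,P[:,1]-ce[1]/1000)<.03; print(" floor z",P[kk,2].mean())
    print(" mean in circle",P[np.hypot(P[:,0]-ce[0]/1000,P[:,1]-ce[1]/1000)<.09].mean(0))
E
python3 meas3.py
```

```text
axis pt [ 0.4503 -0.1399  0.14  ] dir [-0.3392  0.9387 -0.0623] az 109.86671122614547 el -3.5704500652227638 2.125201311585436 4.574600492841204
t 4862 tilt deg [0.08310546 0.02591569] z 0.0015183183254773918
s 4991 tilt deg [0.10205614 0.12526896] z 0.001458947106976741
ring t 451 0.16504624093505044 ((478.1861877441406, -211.39390563964844), (52.841346740722656, 51.6231803894043), 23.550235748291016)
tilt [-0.54631664  0.51976254]
ring s 544 0.16407418117936337 ((483.1728210449219, -223.80731201171875), (51.69841003417969, 75.15715026855469), 24.60881996154785)
tilt [0.68994481 3.92211028]
plate t 2310 (474.3970642089844, 270.55120849609375) 89.98197937011719 0.02248797487862797 0.01416270812886089
 floor z 0.006559174083512879
 mean in circle [0.47428179 0.26959095 0.01122223]
plate s 1207 (469.1341247558594, 195.09068298339844) 167.34292602539062 0.09176991696031322 0.014005091308824769
 floor z 0.00806751830005819
 mean in circle [0.47823246 0.21401858 0.00641007]
```

```bash
cat > meas4.py <<'E'
import io,contextlib
with contextlib.redirect_stdout(io.StringIO()):
    from meas2 import *
for n,d,b,V in(("t",t,(360,240,395,280),(40,76)),("s",s,(245,235,290,285),(75,100))):
    h=cv2.cvtColor(d["frame"],cv2.COLOR_BGR2HSV); m=np.zeros((420,560),np.uint8); x0,y0,x1,y1=b; m[y0:y1,x0:x1]=1
    P,uv=cloud(d,m); v=h[uv[:,1],uv[:,0],2]; 
    k=(P[:,2]>.159)&(v<V[1])&(v>V[0])&(P[:,2]<.171)
    mm=np.zeros_like(m); mm[uv[k,1],uv[k,0]]=255; mm=cv2.morphologyEx(mm,cv2.MORPH_OPEN,np.ones((3,3)))
    nn,l,st,ce=cv2.connectedComponentsWithStats(mm); j=1+st[1:,4].argmax(); mm=(l==j).astype(np.uint8)
    c=max(cv2.findContours(mm,0,2)[0],key=cv2.contourArea)[:,0]
    # rect through plane z=.1655 in undistorted
    Q=onplane(d,c,.1655); 
    hu=cv2.minAreaRect((Q[:,:2]*1000).astype(np.float32)); print("ring",n,st[j],hu)
    o=d["frame"].copy(); o[mm>0]=(0,255,0); cv2.imwrite(f"pics/r_{n}.png",cv2.resize(o[200:350,200:420],None,fx=3.5,fy=3.5,interpolation=0))
E
python3 meas4.py
```

```text
ring t [366 245  23  27 399] ((475.47637939453125, -203.99913024902344), (52.459625244140625, 36.802772521972656), 25.4208984375)
ring s [251 240  31  19 333] ((474.5665283203125, -205.94186401367188), (49.058990478515625, 35.15361785888672), 22.397520065307617)
```

View pics/r_t.png

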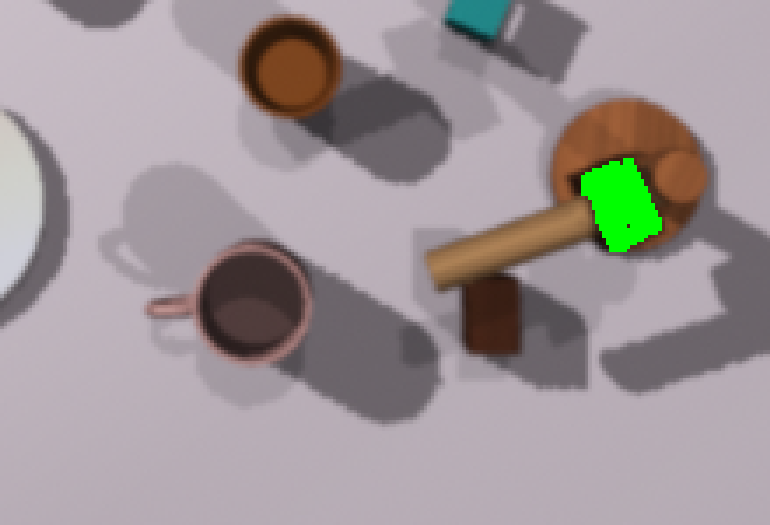

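View pics/r_s.png

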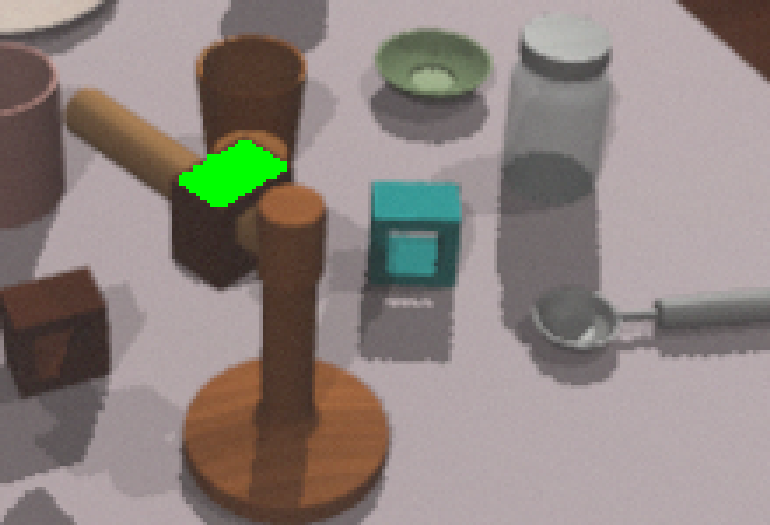

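The bar's outer part points at azimuth about 109.8° with elevation about -3°, agreeing between depth and two-view edges. The root points at about 114.3°, so the bend goes right and down. The ring's top face is 52 x 36 mm, centred at (0.475,-0.205), y≈0.040 on the bar. The plate centre is about (0.474,0.270). I'll check IK next, then approach.

```bash
cat > plan.py <<'E'
import numpy as np
from scipy.spatial.transform import Rotation as Rn
R0=np.array([.4915,-.2418,.140]); AZR,AZO,EL=np.radians([114.5,109.6,-3.0])
er=np.array([np.cos(AZR),np.sin(AZR),0]); eo=np.array([np.cos(AZO)*np.cos(EL),np.sin(AZO)*np.cos(EL),np.sin(EL)])
def axis(s): return R0+er*min(s,.065)+eo*max(0,s-.065)
def ringpose(s):
    p=np.mean([axis(s+d) for d in np.linspace(-.018,.018,19)],axis=0)
    y=axis(s+.018)-axis(s-.018); y/=np.linalg.norm(y); return p,y
def quat(y,flip=1):   # tool x along flip*(bar dir), tool z down
    x=flip*y; z=np.array([0,0,-1.]); z-=x*(x@z); z/=np.linalg.norm(z); yy=np.cross(z,x)
    q=Rn.from_matrix(np.c_[x,yy,z]).as_quat(); return np.array([q[3],*q[:3]]), z
GP=.011-.005   # ring centre lies 6 mm behind the TCP along tool z  (grasp 5 mm above ring centre)
def tcp(p,y,flip=1):
    q,z=quat(y,flip); return p+z*GP, q
E
python3 - <<'E'
from bench import *; from plan import *
print(np.degrees(np.arccos(er@eo)))
for fl in(1,-1):
    for s,dz in((.04,.13),(.04,0),(.1,0),(.21,0),(.21,.1)):
        p,y=ringpose(s); T,q=tcp(p+[0,0,dz],y,fl); j=inverse_kinematics(T,q); print(fl,s,dz,T.round(4),None if j is None else np.round(j,2))
    for z in(.15,.035):
        q,_=quat(np.array([0,1.,0]),fl); j=inverse_kinematics([.474,.27,z],q); print(None if j is None else np.round(j,2))
E
```

```text
5.743521889533753
1 0.04 0.13 [ 0.4749 -0.2054  0.264 ] [-0.47 -0.12  1.38 -0.    1.88 -0.9 ]
1 0.04 0 [ 0.4749 -0.2054  0.134 ] [-0.47 -0.13  1.62 -0.    1.65 -0.9 ]
1 0.1 0 [ 0.4529 -0.15    0.1322] [-0.36 -0.27  1.75 -0.04  1.63 -0.71]
1 0.21 0 [ 0.4161 -0.0465  0.1264] [-0.16 -0.43  1.88 -0.05  1.67 -0.5 ]
1 0.21 0.1 [ 0.4161 -0.0465  0.2264] [-0.16 -0.42  1.7  -0.05  1.84 -0.51]
[ 0.46 -0.06  1.52 -0.    1.68  0.46]
[ 0.46 -0.    1.68 -0.    1.47  0.46]
-1 0.04 0.13 [ 0.4749 -0.2054  0.264 ] [-0.47 -0.12  1.38 -0.    1.88  2.24]
-1 0.04 0 [ 0.4749 -0.2054  0.134 ] [-0.47 -0.13  1.62 -0.    1.65  2.24]
-1 0.1 0 [ 0.4529 -0.15    0.1322] [-0.36 -0.27  1.75 -0.04  1.63  2.43]
-1 0.21 0 [ 0.4161 -0.0465  0.1264] [-0.16 -0.43  1.88 -0.05  1.67  2.64]
-1 0.21 0.1 [ 0.4161 -0.0465  0.2264] [-0.16 -0.42  1.7  -0.05  1.84  2.63]
None
None
```

```bash
python3 - <<'E'
from bench import *; from plan import *; import cv2
p,y=ringpose(.040); T,q=tcp(p,y); T[2]=.132
move_to(T+[0,0,.13],q); s=state(); print(s["time"],s["ee_pos"],s["ft_force"],s["moment"])
move_l(T+[0,0,.04],.15); move_l(T,.08); hold(.2)
s=state(); print(s["time"],s["ee_pos"]-T,s["ft_force"],s["moment"])
for n in("top","side"):
    d=get_image(n); np.savez(f"{n}1.npz",**d); f=d["frame"]; f=f[190:330,270:430] if n=="top" else f[180:330,180:340]
    cv2.imwrite(f"pics/{n}1.png",cv2.resize(f,None,fx=3.8,fy=3.8,interpolation=cv2.INTER_CUBIC))
E
```

```text
2.8917 [ 0.47521628 -0.20477938  0.26195055] [-0.56802739 -0.17738023 -0.22505307] [-0.05287147  0.03676005  0.00854559]
4.4917 [ 0.00027248 -0.00014314  0.00066874] [-1.04642045  0.75141133  0.0568063 ] [-0.07549353 -0.02560601  0.00919751]
```

View pics/side1.png

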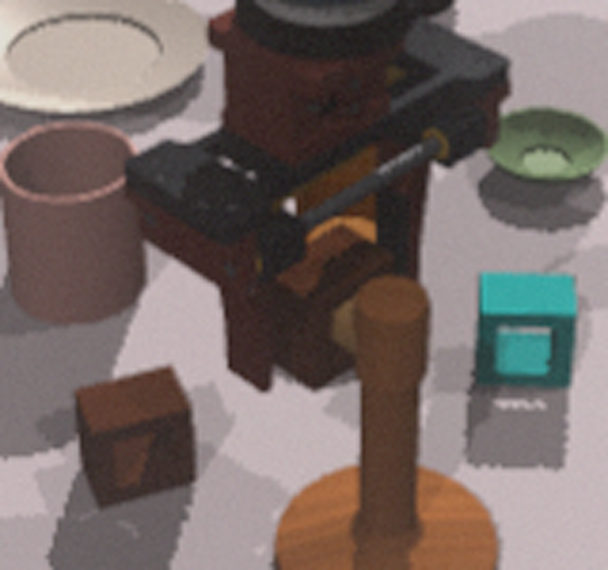

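View pics/top1.png

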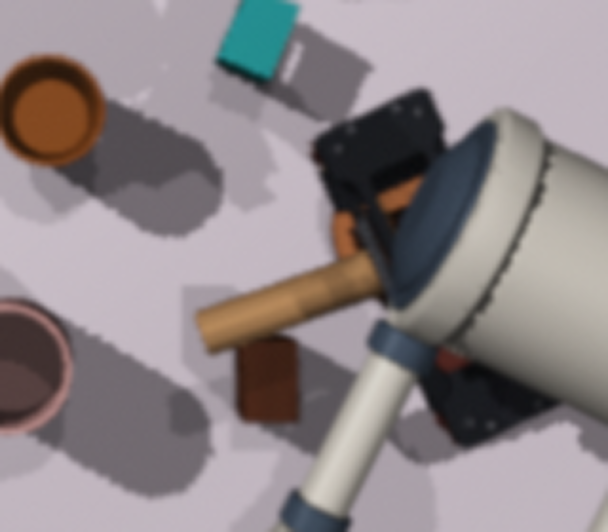

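The side view shows the fingers straddling the ring, which is at about (320,320) in the crop, clear of the post head. The top view shows the bar still in place. Next I'll average the force readings, close, and compare.

```bash
cat >> plan.py <<'E'
def ftavg(n=8,dt=.02):
    from bench import state,hold
    F=[]
    for _ in range(n):
        s=state(); F.append(np.r_[s["ft_force"],s["moment"]]); hold(dt)
    F=np.array(F); return F.mean(0),F.std(0)
E
python3 - <<'E'
from bench import *; from plan import *; import cv2
b,sd=ftavg(); print(b.round(3),sd.round(3))
close(); hold(.1)
a,sd=ftavg(); print(a.round(3),sd.round(3)); s=state(); print(s["time"],s["finger_gap"],s["ee_pos"])
np.save("base.npy",b)
for n in("side",):
    d=get_image(n); np.savez(f"{n}2.npz",**d); f=d["frame"]; f=f[180:330,180:340]
    cv2.imwrite(f"pics/{n}2.png",cv2.resize(f,None,fx=3.8,fy=3.8,interpolation=cv2.INTER_CUBIC))
E
```

```text
[ 0.131 -0.011  0.154 -0.042  0.027 -0.022] [0.728 0.376 0.673 0.017 0.037 0.032]
[ 0.589  0.047  0.109 -0.011 -0.026  0.003] [0.606 0.256 0.56  0.031 0.033 0.03 ]
5.6083 0.052318324202809345 [ 0.47492239 -0.20539481  0.13200993]
```

View pics/side2.png

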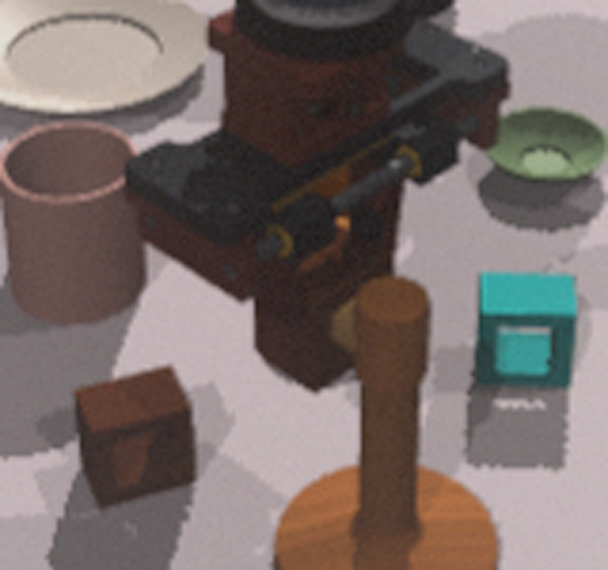

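```bash
cat > slide.py <<'E'
from bench import *; from plan import *
import json,os
b=np.load("base.npy")
def go(s,off,sp):
    p,y=ringpose(s); T,q=tcp(p+off,y); move_l(T,sp,q); return y
def frame(y):
    x=np.cross(y,[0,0,1.]); x/=np.linalg.norm(x); return x,np.cross(x,y)
def run(s0,s1,ds,off,sp=.02,n=5,verbose=True):
    s=s0
    while s<s1-1e-9:
        s=min(s+ds,s1); y=go(s,off,sp)
        a,_=ftavg(n,.02); F=a[:3]-b[:3]; M=a[3:]-b[3:]; x,u=frame(y); fx,fy,fz=F@x,F@y,F@u+.6
        if verbose: print(f"s{s*1e3:.0f} F x{fx:.1f} y{fy:.1f} z{fz:.1f} M {M@x:.2f} {M@y:.2f} {M@u:.2f} off {(off*1e3).round(2)} t{state()['time']:.1f}")
        if np.linalg.norm([fx,fz])>7 or abs(fy)>6: print("STOP"); break
        for f,e in((fx,x),(fz,u)):
            if abs(f)>.9: off=off+e*np.clip(.0003*(f-.5*np.sign(f)),-.0005,.0005)
    np.save("off.npy",off); np.save("s.npy",s); return s,off
E
python3 - <<'E'
from slide import *
off=np.array([0,0,-.002])
for dz in(-.001,0.):
    off[2]=dz; y=go(.040,off,.01); a,_=ftavg(8); print(dz,(a-b).round(2))
run(.040,.048,.004,off)
E
```

```text
-0.001 [-0.26  0.24 -1.1   0.02  0.02  0.02]
0.0 [-0.33  0.03 -0.74  0.01  0.01  0.02]
s44 F x-0.4 y-0.1 z-0.1 M -0.00 -0.00 0.04 off [0. 0. 0.] t6.9
s48 F x0.2 y0.1 z-0.6 M -0.00 0.03 0.03 off [0. 0. 0.] t7.3
```

```bash
python3 - <<'E'
from slide import *
run(.048,.100,.004,np.load("off.npy"))
E
```

```text
s52 F x0.2 y-0.1 z0.1 M -0.01 0.03 0.02 off [0. 0. 0.] t7.7
s56 F x-0.0 y-0.1 z-0.1 M 0.00 0.01 0.00 off [0. 0. 0.] t8.2
s60 F x0.2 y-0.1 z-0.4 M 0.01 -0.03 0.04 off [0. 0. 0.] t8.6
s64 F x-0.5 y-0.1 z0.0 M 0.02 0.02 -0.01 off [0. 0. 0.] t9.0
s68 F x0.1 y-0.2 z0.2 M 0.01 0.02 0.02 off [0. 0. 0.] t9.5
s72 F x-0.0 y-0.0 z-0.6 M 0.00 -0.01 0.03 off [0. 0. 0.] t9.9
s76 F x0.1 y0.1 z-0.3 M 0.02 0.00 -0.00 off [0. 0. 0.] t10.3
s80 F x0.2 y0.4 z-0.1 M 0.01 0.00 0.00 off [0. 0. 0.] t10.8
s84 F x0.3 y-0.4 z-0.3 M 0.03 0.02 0.03 off [0. 0. 0.] t11.2
s88 F x-0.4 y0.0 z-0.3 M 0.03 0.03 0.04 off [0. 0. 0.] t11.6
s92 F x0.0 y0.1 z-0.1 M 0.03 -0.00 0.01 off [0. 0. 0.] t12.1
s96 F x0.0 y0.0 z-0.7 M 0.01 0.02 0.01 off [0. 0. 0.] t12.5
s100 F x-0.3 y-0.2 z-0.2 M 0.00 -0.01 0.00 off [0. 0. 0.] t12.9
```

The bend was passed with no contact force above noise. I'll continue off the end.

```bash
python3 - <<'E'
from slide import *; import cv2
s,off=run(.100,.215,.005,np.load("off.npy"))
hold(.3)
for n in("top","side"):
    d=get_image(n); np.savez(f"{n}3.npz",**d); f=d["frame"]; f=f[190:330,270:430] if n=="top" else f[150:330,150:340]
    cv2.imwrite(f"pics/{n}3.png",cv2.resize(f,None,fx=3.8,fy=3.8,interpolation=cv2.INTER_CUBIC)[:600])
print(state()["ee_pos"],state()["finger_gap"])
E
```

```text
s105 F x-0.0 y0.1 z-0.2 M 0.02 -0.01 0.00 off [0. 0. 0.] t13.4
s110 F x-0.2 y-0.3 z-0.3 M 0.03 -0.02 0.03 off [0. 0. 0.] t13.9
s115 F x-0.3 y0.3 z-0.5 M 0.03 0.02 0.01 off [0. 0. 0.] t14.4
s120 F x-0.4 y0.3 z0.2 M 0.04 0.00 0.03 off [0. 0. 0.] t14.9
s125 F x0.1 y-0.1 z-0.1 M 0.05 0.03 0.04 off [0. 0. 0.] t15.3
s130 F x-0.3 y0.1 z-0.3 M 0.01 0.01 -0.01 off [0. 0. 0.] t15.8
s135 F x-0.2 y0.1 z-0.2 M 0.03 -0.01 0.03 off [0. 0. 0.] t16.3
s140 F x-0.2 y-0.0 z-0.5 M 0.02 -0.00 0.02 off [0. 0. 0.] t16.8
s145 F x-0.7 y0.0 z-0.5 M 0.03 0.02 0.03 off [0. 0. 0.] t17.3
s150 F x-0.2 y-0.1 z-0.2 M 0.03 0.02 0.02 off [0. 0. 0.] t17.8
s155 F x-0.2 y0.3 z-0.1 M 0.01 0.02 0.01 off [0. 0. 0.] t18.2
s160 F x0.1 y0.5 z-0.3 M 0.04 0.02 -0.00 off [0. 0. 0.] t18.7
s165 F x-0.8 y-0.1 z-0.5 M 0.04 -0.00 0.02 off [0. 0. 0.] t19.2
s170 F x-0.3 y0.2 z-0.2 M 0.03 0.02 0.03 off [0. 0. 0.] t19.7
s175 F x-0.3 y0.3 z-0.2 M 0.02 0.04 0.02 off [0. 0. 0.] t20.2
s180 F x0.2 y-0.2 z-0.3 M 0.00 0.00 0.03 off [0. 0. 0.] t20.7
s185 F x-0.1 y-0.3 z-0.2 M 0.04 0.01 -0.01 off [0. 0. 0.] t21.1
s190 F x-0.7 y0.2 z-0.3 M 0.03 0.02 0.02 off [0. 0. 0.] t21.6
s195 F x0.0 y-0.1 z-0.2 M 0.02 0.00 0.03 off [0. 0. 0.] t22.1
s200 F x0.2 y-0.2 z-0.5 M 0.03 0.03 0.01 off [0. 0. 0.] t22.6
s205 F x-0.5 y0.4 z-0.4 M 0.02 -0.00 0.04 off [0. 0. 0.] t23.1
s210 F x-0.0 y0.4 z-0.3 M 0.01 -0.01 0.02 off [0. 0. 0.] t23.6
s215 F x-0.2 y-0.2 z-0.5 M 0.05 0.00 0.03 off [0. 0. 0.] t24.0
[ 0.41438534 -0.04187027  0.12615949] 0.05192171373139233
```

View pics/side3.png

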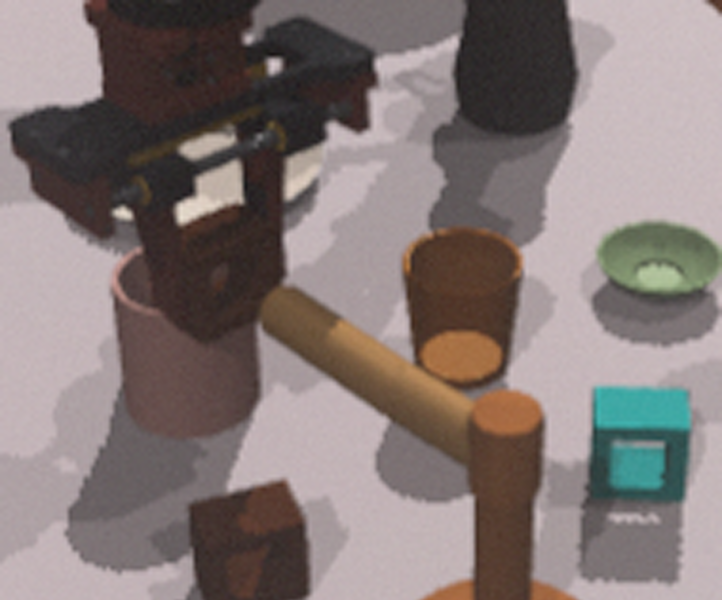

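View pics/top3.png

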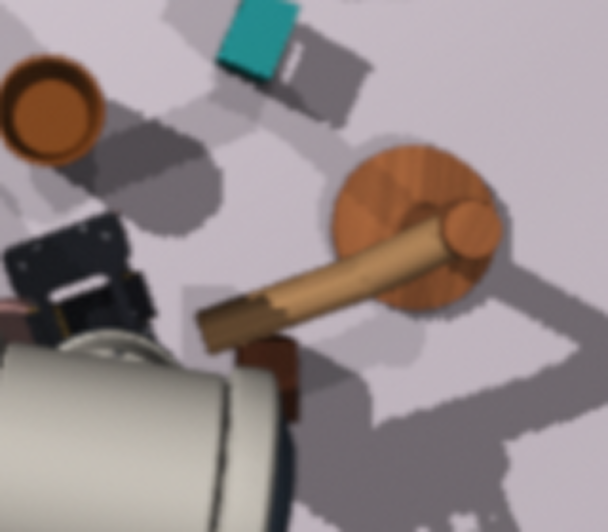

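The side view shows the ring at about (215,275) in the crop, fully past the free end at (285,310), and both views show the bar bare. Next I'll cross-check the plate in the side view, then lift and carry.

```bash
python3 - <<'E'
from h import *
t=load("top0.npz"); s=load("side0.npz")
m=np.ones((420,560),np.uint8)
for n,d in(("t",t),("s",s)):
    P,uv=cloud(d,m); r=np.hypot(P[:,0]-.474,P[:,1]-.270)
    Q=P[(r<.1)&(P[:,2]>.0105)&(P[:,2]<.025)]; ce,R=cv2.minEnclosingCircle((Q[:,:2]*1000).astype(np.float32)); print(n,ce,R,P[r<.035,2].mean(),P[(r>.098)&(r<.12)&(abs(P[:,2])<.01),2].mean())
    rr=np.hypot(P[:,0]-ce[0]/1e3,P[:,1]-ce[1]/1e3)
    print([ (k,round(float(np.median(P[(rr>k/1e3)&(rr<=(k+10)/1e3)][:,2])),4)) for k in range(0,100,10)])
    # two-view check of rim point
E
python3 - <<'E'
from bench import *; from plan import *
s=state(); move_l(s["ee_pos"]+[0,0,.13],.2)
q,z=quat(np.array([0,1.,0])); move_to([.474,.270,.24],q); hold(.2)
s=state(); print(s["time"],s["ee_pos"],s["finger_gap"]); b,_=ftavg(); print(b.round(2)); np.save("base2.npy",b)
E
```

```text
t (474.3970642089844, 270.55120849609375) 89.98197937011719 0.006612991336212171 0.001758941709311157
[(0, 0.0067), (10, 0.0064), (20, 0.0064), (30, 0.0067), (40, 0.0068), (50, 0.0096), (60, 0.0122), (70, 0.014), (80, 0.0165), (90, 0.0018)]
s (476.2240295410156, 271.85040283203125) 92.14400482177734 0.006941351313389654 0.0015780654313632021
[(0, 0.0068), (10, 0.007), (20, 0.0069), (30, 0.007), (40, 0.0069), (50, 0.0099), (60, 0.0119), (70, 0.0131), (80, 0.0144), (90, 0.002)]
26.65 [0.47433088 0.26896302 0.24039765] 0.05203749532086633
[ 0.08 -0.1  -0.53 -0.06  0.06  0.01]
```

```bash
python3 - <<'E'
from bench import *; from plan import *; import cv2
T=np.array([.4745,.2705,.24]); b=np.load("base2.npy")
move_l([T[0],T[1],.07],.2); move_l([T[0],T[1],.036],.05); hold(.2)
z=.036
while z>.017:
    z-=.001; move_l([T[0],T[1],z],.01); a,_=ftavg(5); f=a-b; 
    if z<.03 : print(f"{z:.3f}",f[:3].round(2),f[3:].round(3),state()["ee_pos"][2].round(4))
    if f[2]>2.5: break
hold(.2); a,_=ftavg(5); print((a-b).round(2),state()["time"])
d=get_image("side"); cv2.imwrite("pics/side4.png",cv2.resize(d["frame"][110:250,120:290],None,fx=4,fy=4,interpolation=cv2.INTER_CUBIC))
E
```

```text
0.030 [-0.3  -0.08 -0.14] [-0.005  0.021 -0.   ] 0.03
0.029 [-0.17 -0.15 -0.57] [ 0.003  0.004 -0.001] 0.029
0.028 [-0.29  0.4  -0.48] [-0.02  -0.    -0.004] 0.028
0.027 [ 0.05 -0.17 -0.23] [-0.017  0.008 -0.005] 0.0269
0.026 [ 0.07 -0.   -0.06] [0.001 0.008 0.009] 0.026
0.025 [ 0.19  0.17 -0.05] [-0.014 -0.028  0.001] 0.025
0.024 [-2.83 -1.58  6.15] [-0.264  0.504  0.017] 0.025
[-3.08 -1.44  5.8  -0.25  0.5  -0.01] 33.1
```

View pics/side4.png

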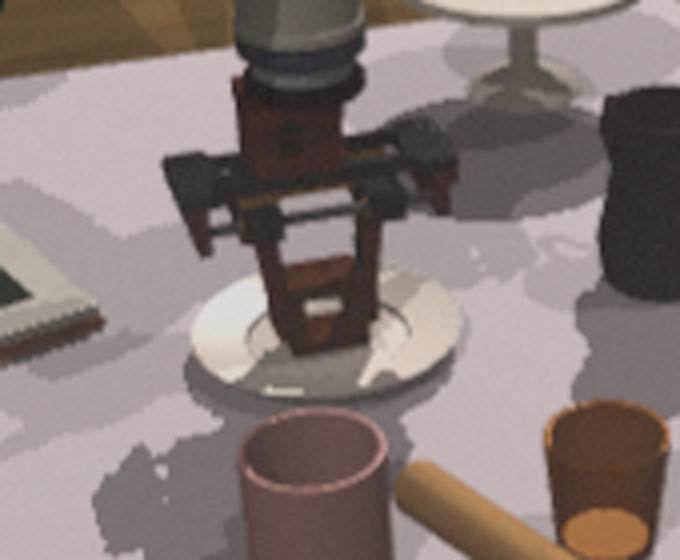

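The side view shows the ring sitting at about (330,320) in the middle of the plate, with Fz at about 5.8 N. I'll ease off a little, release, retreat and check.

```bash
python3 - <<'E'
from bench import *; from plan import *; import cv2
T=np.array([.4745,.2705]); b=np.load("base2.npy")
move_l([*T,.0245],.01); a,_=ftavg(5); print((a-b).round(2))
gripper_open(); hold(.2); s=state(); print(s["finger_gap"])
move_l([*T,.10],.1); move_l([*T,.26],.2); p=state()["ee_pos"]
q,_=quat(np.array([0,1.,0])); move_to([.30,.45,.27],q); hold(.3); print(state()["time"])
for n in("top","side"):
    d=get_image(n); np.savez(f"{n}5.npz",**d); cv2.imwrite(f"pics/{n}5.png",d["frame"])
E
python3 - <<'E'
from h import *
for n in("top","side"):
    d=load(n+"5.npz"); P,uv=cloud(d,np.ones((420,560))); k=(abs(P[:,0]-.4745)<.06)&(abs(P[:,1]-.2705)<.06)&(P[:,2]>.05)&(P[:,2]<.075)
    Q=P[k]; print(n,len(Q),Q[:,2].mean(),cv2.minAreaRect((Q[:,:2]*1000).astype(np.float32)))
    A=np.c_[Q[:,:2]-Q[:,:2].mean(0),np.ones(len(Q))]; r=np.linalg.lstsq(A,Q[:,2],rcond=None)[0]; print("tilt",np.degrees(r[:2]))
    Q=P[(np.hypot(P[:,0]-.474,P[:,1]-.270)<.1)&(P[:,2]>.0105)&(P[:,2]<.025)]; print("plate",cv2.minEnclosingCircle((Q[:,:2]*1000).astype(np.float32)))
E
```

```text
[-2.26 -1.4   5.53 -0.18  0.44 -0.02]
0.08809953423317497
37.55
top 327 0.05844673533061321 ((473.7716064453125, 269.1448974609375), (35.429080963134766, 51.35099411010742), 89.34142303466797)
tilt [-0.05646069  1.24196272]
plate ((474.1315612792969, 270.153564453125), 90.14801788330078)
side 176 0.055948481982581816 ((473.8037414550781, 265.92620849609375), (42.29057693481445, 53.54296875), 86.44235229492188)
tilt [1.54484427 2.11455575]
plate ((477.05157470703125, 269.7996520996094), 91.16676330566406)
```

View pics/side5.png

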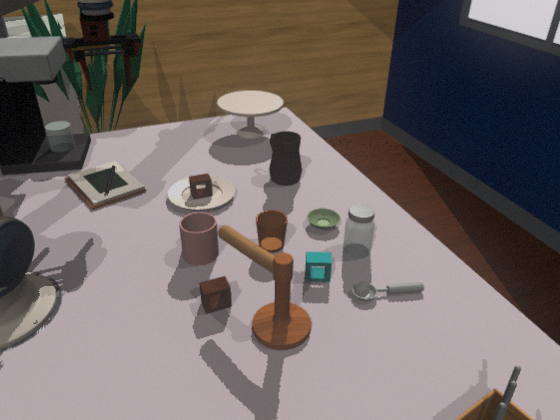

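View pics/top5.png

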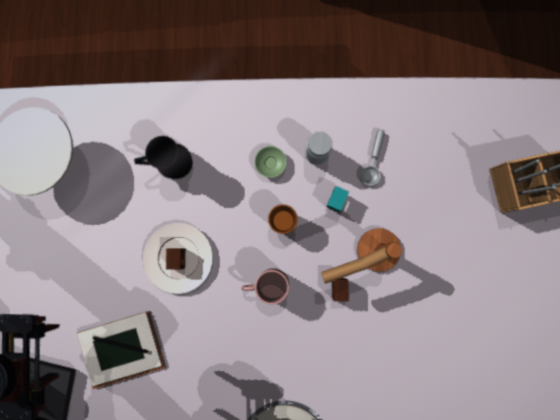

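The ring lies flat and upright on the plate: top (176,259), side (201,186). The bystanders are at their original pixels. I'll check that the arm isn't touching anything, then hand in.

```bash
python3 - <<'E'
from bench import *; from plan import *; import cv2
print(ftavg()[0].round(2))
q,_=quat(np.array([0,1.,0])); move_to([.40,.30,.32],q); hold(.3); print(ftavg()[0].round(2)); s=state(); print(s["time"],abs(s["dq"]).max(),s["ee_pos"])
d=get_image("side"); a=np.load("side0.npz")["frame"]
df=cv2.absdiff(d["frame"],a).max(2); print(np.argwhere(df[200:350,200:450]>60).shape)
job_done()
E
```

```text
[ 0.25 -0.    0.07 -0.07  0.07  0.01]
[-0.07  0.05 -0.3  -0.03  0.06 -0.02]
38.9917 0.006999075386647274 [0.39970581 0.30048743 0.31981422]
(515, 2)
the job is handed in; nothing more can be done
```

The napkin ring is off the bar and standing the same way up in the middle of the white plate, released. I handed the job in at about 39 s of the 69 s allowed, and no verdict is reported back.

- **Finding the bend:** I measured the bar from both cameras and found the bend goes right by about 5° and down by about 3°. The elevation readings disagreed somewhat, from -2.0° to -3.6°; I used -3°.
- **Slide:** I gripped the ring across its sides, lifted it 2 mm to centre it, and moved it along the fitted bend in 4–5 mm steps while reading the wrist force. Side forces stayed at noise level (0.8 N or less), against the 16 N limit.
- **Set-down:** The ring touched the plate while still held, with about 6 N upward force on the wrist, against the 45 N limit.
- **Ring on the plate:** From the top view, the ring's centre is about 1 mm from the plate's centre. Its tilt reads 1.2° from the top and up to about 2.6° from the side, within the 7° allowed. The side view puts the ring about 4–5 mm from the plate's centre, but the ring's side wall spoils that reading.
- **Plate and other things:** By the same top-view fit, the plate moved less than 1 mm. By eye, none of the other objects moved in the pictures.
- **Inconclusive check:** My last image comparison differed over 515 pixels around the holder. That area includes the ring that was removed and its shadow, so the comparison settles nothing.
- **Arm:** With the gripper open and clear, the wrist force read close to zero before I handed in.

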